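Flip the refill flag of the empty dowel bin

TASK

Behind each of the two little flag stands is a blue bin for dowels. At the stand in front of the empty bin, push the flag up with a fingertip and over its hinge, until it lies flat on the other side with its orange face up, and then let go of it. Only push it, gently on its way over, and never pinch it; leave the stands where they are, leave the other flag green, and do not disturb the other things on the bench.

Things in the scene. Friction and masses are not known exactly. Their poses are not given: they have to be found in the camera images.
- refill_flag (a joint): Hinge angle of the flag to flip (its stand is in front of the empty bin). 0 = level, pointing from the pivot along the stand's -x (roughly to the robot's left), green up; pi/2 = upright; pi = level along +x, orange up. Hard stops at 0 and pi. Stiff hinge (0.07 N m, about 1 N at the free edge): it stays at any angle it is left at. Starts within 0.15 rad of 0
- refill_pivot (a point): Middle of that flag's hinge axis, 85 mm above the table. Axes are the stand's: x level, from the flag's first side to its other side (roughly to the robot's right, world -y), y along the hinge axis, to the bin, z up. The empty open blue bin is screwed to the bench beyond it: 120 mm deep, 140 mm wide, 55 mm high, its near wall 95 mm or more from the pivot
- other_flag (a joint): The same for the flag in front of the full bin; to be left near 0 (green up)
- other_pivot (a point): The same for the stand in front of the bin that has wooden dowels in it
- refill_stand: Loose stand of that flag, about 1.6 kg, axes as refill_pivot, origin under the centre of its foot, below the pivot. Foot 120 (x) by 110 (y) by 16 mm thick; two cheeks 8 mm thick, 20 mm wide at y = +-42 mm, up to 98 mm above the table; two rubber rest pins, 12 mm diameter, at x = +-26 mm, y = 0, up to the underside of the level flag
- other_stand: The other loose stand, origin at the centre of the underside of its foot
- glue: Yellow glue bottle, 52 mm diameter, 150 mm high, standing to the right of the stands; origin at the centre of its underside
- block: Wooden block 90 x 50 x 35 mm, origin at the centre of its underside
- driver: Screwdriver lying on the table
- brush: Brush lying on the table
- tape: Grey roll of tape lying flat, 90 mm diameter, 25 mm high, origin at the centre of its underside
- mug: Blue mug, 80 mm diameter, 95 mm high, origin at the centre of its underside
- refill_edge (a point): Middle of that flag's free edge, 80 mm from the pivot axis; turns with the flag. The flag is a stiff plate reaching from 4 to 80 mm from the pivot axis, 60 mm wide, 6 mm thick (centred on the pivot axis), 60 g. When level its outer 20 mm stick out beyond the stand's foot, with nothing beneath down to the table
- other_edge (a point): The same free edge on the flag in front of the full bin

How it is judged:
By the outcome, as a careful person would: the job done as asked, in the order asked, and still so for the second after the job is handed in, with the robot touching nothing.
It also fails if it takes over 42 s, if anything falls off the work surface, if the arm or the gripper's body presses on something with over 40 N, if the wrist force passes 120 N, or if a joint passes its speed limit or range.

ROBOT

A 6-joint arm with a two-finger parallel gripper is mounted at the origin on the work surface. World frame = base frame: x ahead of the robot, y to its left, z up, the work surface at z = 0. Lengths are in m, angles in rad, forces in N, time in s.
With the tool pointing down it reaches from about 0.375 to 0.9 m from the base axis. Payload 3.1 kg.
Tool frame: the origin (TCP) lies at the very end of the fingers, on their centre line; the grasp point (between the pads) lies 19 mm behind it; z points along the fingers, y is the direction in which the jaws open and shut (so a half turn about z gives the same grasp; the last joint's range is limited). The gripper opens to 87 mm and grips with 3 to 60 N. Pads are 19 mm wide; open, the fingers measure 117 mm over their backs; the gripper's body (75 mm by 190 mm) begins 51 mm behind the grasp point.
Start: joints at [-1.371, 0.527, 1.433, -0, 1.181, -0.178], TCP at [0.231, -0.581, 0.223] pointing down, gripper open.
Joint ranges: [-3.08, 3.08], [-0.75, 2.2], [0.22, 2.44], [-1.43, 4.57], [0, 2.65], [-2.85, 2.85]. Speed limits (rad/s): [2.79, 2.79, 3.14, 3.14, 3.14, 3.14].

INTERFACE

Orientations are given as a unit quaternion [x, y, z, w].
In Python, from rig import robot gives the robot as it stands. The module is installed in compiled form; this text tells all that it offers.
- The arm moves only by the tool carry_out, never from a script. Its argument "series" is a list of rows, each a list of 7 numbers: the shift along the tool's x, y, z in mm, then the turn, a rotation vector about the tool's x, y, z in degrees, then the gripper command: -1 is shut, 1 is fully open, values between are in proportion. In form: [[tx, ty, tz, rx, ry, rz, claw], ...]. A call has 1 to 8 rows; each row is the pose to reach, as a shift and turn from the pose measured when the call began, along the tool's axes at that moment; what a row does not reach only later rows make up. A row lasts 1/8 s, in which the tool goes at most 62.5 mm and 10.7 degrees, less where a joint would pass 70% of its speed; a pose out of reach is approached as far as the arm can. A call with a gripper value outside its range is refused whole. The fingers move at their own pace and stop on an object; "force" is the grip in N (left out, the last holds). Time passes only in rows, so rows that repeat a pose let the fingers close. It gives the time, the measured TCP pose, the force and the opening at its end, in the units of the state.
- robot.get_obs(): the state, without advancing time (a new reading comes with each control period).
- robot.camera(name): name is "scene" or "top" or "wrist"; returns a dict with "pixels" (420x560x3 uint8, red, green, blue), "fx", "fy", "cx", "cy" (pixels), "k1" (the pictures are not rectified: a ray, as slopes to the right and down, at radius r is drawn at 1 + k1 r^2 times it, then the intrinsics apply), "position" and "attitude" of the camera in the world. Camera axes: x right, y down, z forward; pixel columns grow to the right and rows downward; lengths in m; the calibration is good to about 2 mm. A picture is of the moment at which its call begins. There is no depth.
- robot.hand_in(): hands the job in, once; it reports no verdict.
The state is a dict: "time": time; "q": joint angles; "joint_velocities": joint speeds; "joint_torque": joint torques, N m; "position": TCP position; "tool_rot": TCP orientation; "ft_force": force on the tool from outside, world axes, zero at the start; "moment": the same for the moment, N m; "grip_width": finger opening in m.
Only numpy, scipy, OpenCV 4.12 (cv2) and the standard library are available. Lean on these libraries where they do the work, as an engineer would, in place of code of your own. Each camera call takes 0.05 s, during which the arm holds its last target.

## Working session

There is one attempt and no reset: what is moved stays moved. The work goes in short steps, Python scripts to look and compute and a tool call to move; the robot and the scene stay as the last step left them, time stands still between calls to the robot, and variables do not carry over. Pictures are saved under pics/ and viewed, and the job is handed in when it is done.

Besides the shell and the picture viewer there is one more tool, called after "Request:" as name(argument=value, ...) on one line, values as JSON. carry_out: Moves the arm, as the interface text tells. Its arguments: {"type":"object","properties":{"series":{"type":"array"},"force":{"type":"number"}},"required":["series"]}

```bash
mkdir -p pics
cat > h.py <<'E'
from rig import robot
import numpy as np, cv2, json
from scipy.spatial.transform import Rotation as R
def snap(n,f):
    c=robot.camera(n); cv2.imwrite(f'pics/{f}.png',c['pixels'][:,:,::-1])
    d={k:(np.array(v).tolist() if not isinstance(v,(int,float,str)) else v) for k,v in c.items() if k!='pixels'}
    json.dump(d,open(f'pics/{f}.json','w')); return c
def load(f): return json.load(open(f'pics/{f}.json'))
def rot(c):
    a=np.array(c['attitude'],float)
    return a if a.shape==(3,3) else R.from_quat(a).as_matrix()
def ray(c,u,v):
    K=np.array([[c['fx'],0,c['cx']],[0,c['fy'],c['cy']],[0,0,1.]])
    p=cv2.undistortPoints(np.array([[[u,v]]],float),K,np.array([c['k1'],0,0,0,0.]))
    x,y=(u-c['cx'])/c['fx'],(v-c['cy'])/c['fy']
    rd=np.hypot(x,y); r=rd
    for _ in range(50): r=rd/(1+c['k1']*r*r)
    s=r/rd if rd>0 else 1
    d=rot(c)@np.array([x*s,y*s,1]); return np.array(c['position'],float),d
def onz(c,u,v,z):
    p,d=ray(c,u,v); return p+d*(z-p[2])/d[2]
def proj(c,P):
    q=rot(c).T@(np.array(P,float)-np.array(c['position'])); x,y=q[0]/q[2],q[1]/q[2]
    s=1+c['k1']*(x*x+y*y); return np.array([c['fx']*x*s+c['cx'],c['fy']*y*s+c['cy']])
def crop(f,u0,v0,u1,v1,s,o):
    im=cv2.imread(f'pics/{f}.png')[v0:v1,u0:u1]; cv2.imwrite(f'pics/{o}.png',cv2.resize(im,None,fx=s,fy=s,interpolation=cv2.INTER_CUBIC))
E
python3 - <<'E'
from h import *
for n in('scene','top','wrist'): snap(n,n+'0'); print(n,load(n+'0'))
print(robot.get_obs())
E
```

```text
scene {'fx': 505.5537092870609, 'fy': 505.5537092870609, 'cx': 282.96931539775073, 'cy': 202.76679744139054, 'k1': 0.027265798183860684, 'position': [1.3316451937912779, -0.5224463035763608, 1.0414258469123323], 'attitude': [0.8172538397178492, 0.43294503242363325, -0.18504621246045302, -0.3322840044602995]}
top {'fx': 482.5301960996052, 'fy': 482.5301960996052, 'cx': 277.3113029180099, 'cy': 194.11872660045267, 'k1': -0.1418034403008543, 'position': [0.4547594499461605, -0.023604246496474347, 1.4213035818141162], 'attitude': [-0.7050854421060966, 0.7079671169820766, -0.02430612502112973, 0.03234645094279097]}
wrist {'fx': 341.4585370869848, 'fy': 341.4585370869848, 'cx': 280.62940573750683, 'cy': 207.7476105092798, 'k1': -0.04148785337213917, 'position': [0.3007713084123401, -0.5543272987712929, 0.3833727788483319], 'attitude': [0.8198316682463108, -0.5558330941383529, -0.07824057767417265, 0.11315484614574615]}
{'time': 0.15, 'q': array([-1.37050018e+00,  5.28248894e-01,  1.43360748e+00, -2.41775090e-05,
        1.18140889e+00, -1.78487216e-01]), 'joint_velocities': array([ 0.00033897, -0.00225488, -0.00218925, -0.00037741, -0.00187043,
        0.00052651]), 'joint_torque': array([ 3.75490954e-04, -4.40432990e+01, -1.76842010e+01,  6.34062337e-02,
        5.52505336e-02, -9.19181070e-05]), 'position': array([ 0.23103308, -0.58012307,  0.22179889]), 'tool_rot': array([ 9.82117730e-01,  1.88265940e-01, -2.02985496e-05, -8.36130208e-04]), 'ft_force': array([1.10099276, 1.47517492, 0.46463495]), 'moment': array([-0.00503362, -0.04384338,  0.02583094]), 'grip_width': 0.08670528911563881}
```

View pics/scene0.png

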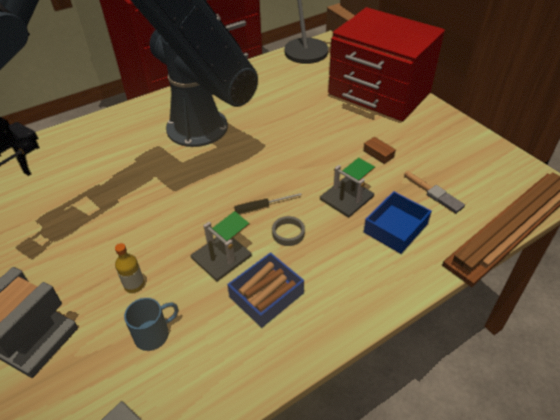

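View pics/top0.png

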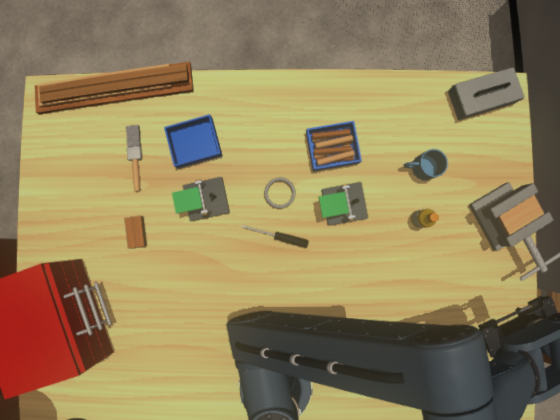

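View pics/wrist0.png

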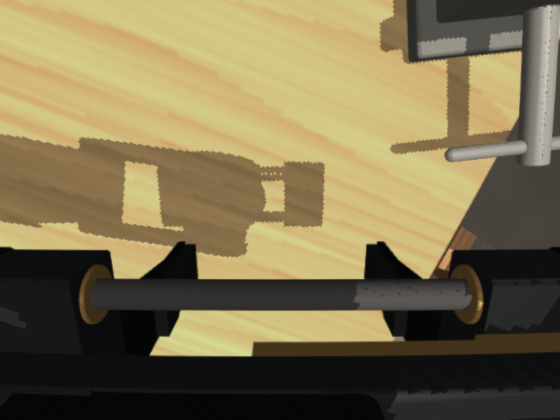

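The empty bin is on the left in the top view, around (193,141). Its stand is at about (207,199), with the green flag at (188,200) pointing left. The full bin is at (333,146), and its stand is at about (345,203).

Run:
```python
from h import *
crop('top0',120,110,250,260,5,'topc'); crop('scene0',310,130,450,250,5,'scc')
```

```text
(no output)
```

View pics/topc.png

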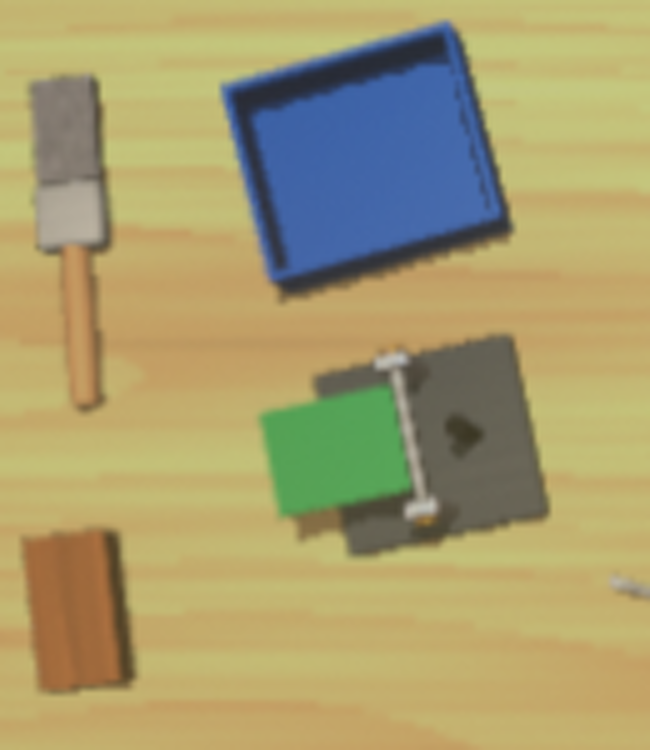

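View pics/scc.png

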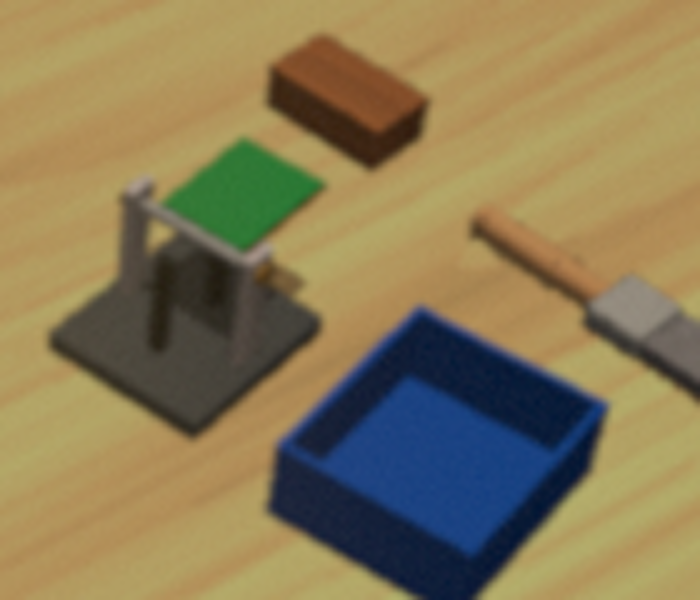

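```bash
cat >> h.py <<'E'
def cp(f,u0,v0,s,x,y,z): return onz(load(f),u0+(x+.5)/s-.5,v0+(y+.5)/s-.5,z)
E
python3 - <<'E'
from h import *
T=lambda x,y,z:cp('top0',120,110,5,x,y,z)
S=lambda x,y,z:cp('scene0',310,130,5,x,y,z)
print('cheeks',T(392,360,.098),T(421,508,.098))
a,b=T(392,360,.098),T(421,508,.098);m=(a+b)/2;print(m,np.linalg.norm(a-b),'yaxis ang',np.degrees(np.arctan2(*(a-b)[:2][::-1])))
f=[T(*p,.016) for p in((316,377),(512,337),(548,515),(351,555))];print('foot',np.mean(f,0),[np.linalg.norm(f[i]-f[i-1]) for i in range(4)])
d=f[0]-f[3]+f[1]-f[2];print(np.degrees(np.arctan2(d[1],d[0])))
fl=[T(*p,.09) for p in((261,413),(283,517),(413,488),(392,387))];print('flag',fl)
print('scene cheeks',S(140,187,.098),S(256,258,.098),'foot',S(195,435,.016))
print('bin',[T(*p,.055) for p in((222,88),(450,25),(510,228),(275,285))])
print('block',[T(*p,.035) for p in((22,538),(105,530),(118,685),(40,690))])
print('brush', T(65,75,0.02),T(90,408,.02))
print('screw', onz(load('top0'),245,228,0.0), 'tape',onz(load('top0'),280,193,.02))
E
```

```text
cheeks [0.59690357 0.21111616 0.098     ] [0.51473069 0.19419607 0.098     ]
[0.55581713 0.20265611 0.098     ] 0.08389678584688375 yaxis ang 11.635066019361515
foot [0.55498068 0.20183293 0.016     ] [np.float64(0.10720019314933286), np.float64(0.11847224269022365), np.float64(0.10698027694719488), np.float64(0.11827510202891173)]
11.76357278377367
flag [array([0.56843564, 0.28628057, 0.09      ]), array([0.51025526, 0.27307805, 0.09      ]), array([0.52622049, 0.2000748 , 0.09      ]), array([0.58262696, 0.21237501, 0.09      ])]
scene cheeks [0.51799885 0.19123214 0.098     ] [0.60026086 0.20678698 0.098     ] foot [0.62831286 0.14957097 0.016     ]
bin [array([0.76155809, 0.32108505, 0.055     ]), array([0.79704631, 0.18752079, 0.055     ]), array([0.67736378, 0.15131867, 0.055     ]), array([0.64541445, 0.28741179, 0.055     ])]
block [array([0.50041686, 0.44084474, 0.035     ]), array([0.50509596, 0.39092532, 0.035     ]), array([0.41500545, 0.38201167, 0.035     ]), array([0.41181032, 0.42870768, 0.035     ])]
brush [0.77907331 0.42664128 0.02      ] [0.57788857 0.40582423 0.02      ]
screw [0.46928354 0.0878823  0.        ] tape [ 0.570574   -0.01570778  0.02      ]
```

The refill pivot is about (0.556, 0.202, 0.085), and the hinge axis points about 11.7° from world x. The cheek spacing and foot size match the dimensions given. I'll write a motion helper and swing the arm over high.

```bash
cat >> h.py <<'E'
YAW=np.radians(11.7)
H=np.array([np.cos(YAW),np.sin(YAW),0]);S=np.array([np.sin(YAW),-np.cos(YAW),0]);Z=np.array([0,0,1.])
PIV=np.array([.556,.202,.085])
def Rt(tilt): # tilt deg from down toward +h
    return R.from_matrix(np.array([H,S,-Z]).T)*R.from_euler('y',tilt,degrees=True)
def st(sx,hy,z): return PIV+S*sx+H*hy+Z*(z-PIV[2])
def rows(targets):
    o=robot.get_obs();p0=np.array(o['position']);R0=R.from_quat(o['tool_rot'])
    for p,Rr in targets:
        d=R0.inv().apply(np.array(p)-p0)*1000; rv=(R0.inv()*Rr).as_rotvec(degrees=True)
        print(np.round(d,0).astype(int).tolist(),np.round(rv,1).tolist())
def where():
    o=robot.get_obs();p=np.array(o['position'])-PIV
    print('t',o['time'],'pos',np.round(o['position'],4),'s,h,z',np.round([p@S,p@H,o['position'][2]],4),'F',np.round(o['ft_force'],2),'q',np.round(o['q'],3),'w',o['grip_width'])
E
python3 - <<'E'
from h import *
rows([([.32,-.5,.33],Rt(0)),([.42,-.3,.35],Rt(0)),([.45,0,.35],Rt(0)),([.43,.2,.35],Rt(0))])
E
```

```text
[112, -42, -108] [-0.1, -0.0, 10.0]
[279, -191, -128] [-0.1, -0.0, 10.0]
[418, -458, -127] [-0.1, -0.0, 10.0]
[473, -651, -127] [-0.1, -0.0, 10.0]
```

Request:
carry_out(series=[[40,-15,-55,0,0,5,1],[90,-35,-105,0,0,10,-1],[150,-80,-127,0,0,10,-1],[195,-120,-127,0,0,10,-1],[240,-158,-127,0,0,10,-1],[279,-200,-127,0,0,10,-1],[310,-250,-127,0,0,10,-1],[340,-300,-127,0,0,10,-1]], force=20)

```text
time: 1.15
position: [0.4345, -0.1838, 0.3492]
tool_rot: [0.995, 0.102, 0.0, -0.001]
ft_force: [0.6, 0.9, 0.2]
grip_width: 0.0246
```

Run:
```python
from h import *
where()
rows([([.45,0,.35],Rt(0)),([.40,.25,.32],Rt(0)),([.38,.25,.25],Rt(40))])
```

```text
t 1.15 pos [ 0.4345 -0.1838  0.3492] s,h,z [ 0.3531 -0.1972  0.3492] F [0.55 0.91 0.2 ] q [-0.639  0.175  1.621  0.002  1.347  0.728] w 0.024619610719045733
[52, -177, 0] [-0.1, -0.0, -0.0]
[54, -432, 30] [-0.1, -0.0, -0.0]
[35, -436, 100] [-0.1, 40.0, -0.0]
```

Request:
carry_out(series=[[30,-50,0,0,0,0,-1],[40,-105,0,0,0,0,-1],[50,-160,0,0,0,0,-1],[52,-215,0,0,0,0,-1],[54,-270,10,0,0,0,-1],[54,-325,20,0,0,0,-1],[54,-380,30,0,0,0,-1],[54,-432,30,0,0,0,-1]])

```text
time: 2.15
position: [0.3984, 0.2518, 0.3191]
tool_rot: [0.995, 0.102, -0.001, -0.001]
ft_force: [0.7, -0.4, -0.3]
grip_width: 0.0004
```

Run:
```python
from h import *
where()
from scipy.optimize import least_squares
D=[([-1.3705,.528249,1.433607,0,1.1814],[.23103308,-.58012307,.22179889]),([-.639,.175,1.621,0,1.347],[.4345,-.1838,.3492])]
o=robot.get_obs();D.append((list(o['q'][:5]),o['position'])); print(o['q'],o['position'])
for q,p in D: print(np.hypot(p[0],p[1]),p[2],np.arctan2(p[1],p[0])-q[0],q)
```

```text
t 2.15 pos [0.3984 0.2518 0.3191] s,h,z [-0.0807 -0.1442  0.3191] F [ 0.69 -0.36 -0.31] q [0.325 0.203 1.67  0.002 1.27  1.69 ] w 0.0003587085268594958
[0.32457114 0.20286116 1.67034974 0.00188705 1.26995383 1.69035704] [0.39844533 0.25176072 0.3191008 ]
0.6244349929340213 0.22179889 0.17869913228414824 [-1.3705, 0.528249, 1.433607, 0, 1.1814]
0.47177610155666 0.3492 0.2388119002534208 [-0.639, 0.175, 1.621, 0, 1.347]
0.47131957059710766 0.3191007958979173 0.23894431260223348 [np.float64(0.3245711417281417), np.float64(0.20286116096825849), np.float64(1.6703497425646048), np.float64(0.001887048637967839), np.float64(1.269953829439779)]
```

Request:
carry_out(series=[[20,0,0,0,8,0,-1],[40,0,0,0,16,0,-1],[60,0,10,0,24,0,-1],[80,0,20,0,32,0,-1],[80,0,20,0,40,0,-1],[80,0,20,0,40,0,-1]])

```text
time: 2.9
position: [0.4732, 0.2669, 0.296]
tool_rot: [0.936, 0.097, 0.336, -0.034]
ft_force: [-0.4, 0.8, 0.9]
grip_width: 0.0004
```

Run:
```python
from h import *
where(); o=robot.get_obs(); print(o['q'].tolist(),o['position'].tolist(),o['tool_rot'].tolist()); print((Rt(0).inv()*R.from_quat(o['tool_rot'])).as_rotvec(degrees=True))
```

```text
t 2.9 pos [0.4732 0.2669 0.296 ] s,h,z [-0.0803 -0.0679  0.296 ] F [-0.44  0.78  0.87] q [ 0.366  0.164  2.035 -0.379  0.28   2.06 ] w 0.0003869130296931417
[0.3661166995539993, 0.16382652035145168, 2.0347701892505743, -0.37866855511918174, 0.2801341611900955, 2.0601533692853486] [0.4732052885910853, 0.2668688184494666, 0.29597863417103004] [0.936406658319832, 0.09661134956444206, 0.33561313746552246, -0.03424382207305513]
[-1.65627064e-02  3.94316919e+01 -7.77834993e-02]
```

```bash
cat > fk.py <<'E'
from h import *
from scipy.optimize import least_squares
DATA=[([-1.3705,.528249,1.433607,0,1.181409,-.178487],[.23103308,-.58012307,.22179889]),
([0.32457114,0.20286116,1.67034974,0.00188705,1.26995383,1.69035704],[0.39844533,0.25176072,0.3191008]),
([-.639,.175,1.621,.002,1.347,.728],[.4345,-.1838,.3492]),
([0.3661167,0.1638265,2.0347702,-0.3786686,0.2801342,2.0601534],[0.4732053,0.2668688,0.2959786])]
E=lambda ax,a:R.from_euler(ax,a)
def fr(q): return E('z',q[0])*E('y',q[1]+q[2])*E('z',q[3])*E('y',q[4])*E('z',-q[5]*SG)*E('z',C6)
SG=1;C6=np.pi/2
def fk(q,P):
    a,L1,L2,Hh,D,e,x=P
    p=np.array([a,e,Hh])+E('y',q[1]).apply([0,0,L1])+E('y',q[1]+q[2]).apply([x,0,L2])
    p=E('z',q[0]).apply(p); return p+fr(q).apply([0,0,D])
P0=np.array([0,.4,.4,.3,.25,.111,0])
def fit(extra=[]):
    W=np.array([5,.2,.2,.2,.2,1,1])*.003
    f=lambda P:np.concatenate([np.concatenate([fk(q,P)-p for q,p in DATA+extra])/.001*1,(P-P0)*W/.001])
    return least_squares(f,P0)
E
python3 - <<'E'
from fk import *
import fk as F
o=robot.get_obs()
print(R.from_quat(o['tool_rot']).as_matrix().round(3))
for sg in(1,-1):
    for c in (0,np.pi/2,-np.pi/2,np.pi):
        F.SG,F.C6=sg,c; print(sg,c,(fr(o['q']).inv()*R.from_quat(o['tool_rot'])).magnitude())
F.SG,F.C6=-1,0
r=fit();print(r.x.round(4),[ (fk(q,r.x)-p).round(4) for q,p in DATA])
E
```

```text
[[ 0.756  0.204  0.622]
 [ 0.158 -0.979  0.129]
 [ 0.635  0.001 -0.772]]
1 0 0.5920822418139928
1 1.5707963267948966 2.1628785686088894
1 -1.5707963267948966 0.9787140849809035
1 3.141592653589793 2.5495104117758007
-1 0 1.5707963267948966
-1 1.5707963267948966 3.6640053791710325e-16
-1 -1.5707963267948966 3.141592653589793
-1 3.141592653589793 1.5707963267948968
[-5.000e-04  5.881e-01  3.925e-01  2.753e-01  3.058e-01  1.110e-01
  1.146e-01] [array([ 0.,  0., -0.]), array([0., 0., 0.]), array([-0.,  0., -0.]), array([ 0., -0., -0.])]
```

```bash
cat >> fk.py <<'E'
SG,C6=-1,np.pi/2
P=np.array([-5.000e-04,5.881e-01,3.925e-01,2.753e-01,3.058e-01,1.110e-01,1.146e-01])
LO=np.array([-3.08,-.75,.22,-1.43,0,-2.85]);HI=np.array([3.08,2.2,2.44,4.57,2.65,2.85])
def ik(p,Rr,q0):
    f=lambda q:np.concatenate([(fk(q,P)-p)*10,(fr(q).inv()*Rr).as_rotvec()])
    r=least_squares(f,np.clip(q0,LO+1e-3,HI-1e-3),bounds=(LO,HI)); return r.x,np.abs(r.fun).max()
def RtA(tilt,az): # azimuth left of h in deg; jaw rotates along
    return R.from_euler('z',az,degrees=True)*Rt(tilt)
E
python3 - <<'E'
from fk import *
for tilt in(40,50,60,70):
  for az in(0,):
    for nm,t in (('under',(-.07,-.02,.055)),('up',(0,-.02,.155)),('end',(.07,-.02,.09)),('pre',(-.07,-.1,.055)),('high',(-.08,-.068,.296))):
        best=[]
        for q0 in([.3,.2,2.1,3.1,.4,-1.3],[.3,.4,2.2,2.5,.4,-.6],[.3,.2,2.1,-.5,.3,2],[.3,.4,2.2,3.8,.4,-1.9]):
            q,e=ik(st(*t),RtA(tilt,az),q0)
            if e<1e-4: best.append(tuple(q.round(2).tolist()))
        print(tilt,az,nm,set(best))
E
```

```text
40 0 under {(0.32, 0.77, 2.15, 3.31, 0.48, -1.63)}
40 0 up {(0.13, 0.5, 2.16, 2.93, 0.22, -1.42)}
40 0 end {(-0.06, 0.68, 2.22, 2.76, 0.47, -1.43)}
40 0 pre {(0.35, 0.81, 2.34, 3.29, 0.7, -1.57)}
40 0 high {(0.37, 0.16, 2.04, -0.41, 0.26, 2.09)}
50 0 under {(0.33, 0.89, 2.24, 3.27, 0.86, -1.57)}
50 0 up {(0.12, 0.6, 2.28, 3.04, 0.61, -1.53)}
50 0 end {(-0.09, 0.81, 2.33, 2.85, 0.87, -1.57)}
50 0 pre {(0.37, 0.99, 2.43, 3.28, 1.15, -1.52)}
50 0 high {(0.39, 0.2, 2.17, 4.17, 0.16, -2.48)}
60 0 under {(0.35, 1.04, 2.29, 3.27, 1.24, -1.54)}
60 0 up {(0.12, 0.76, 2.38, 3.05, 1.04, -1.57)}
60 0 end {(-0.12, 1.01, 2.41, 2.85, 1.31, -1.66)}
60 0 pre set()
60 0 high {(0.41, 0.28, 2.28, 3.52, 0.49, -1.81)}
70 0 under {(0.36, 1.21, 2.31, 3.28, 1.6, -1.51)}
70 0 up set()
70 0 end set()
70 0 pre set()
70 0 high {(0.42, 0.43, 2.39, 3.4, 0.91, -1.66)}
```

Run:
```python
from fk import *
q=robot.get_obs()['q']
path=[(40,a,(-.09,-.04,.296)) for a in range(0,61,10)]+[(40+t,60,(-.09,-.04,.296)) for t in(5,10,15)]+[(55,a,(-.09,-.04,.296)) for a in range(50,-1,-10)]+[(55,0,(-.12,-.01,z)) for z in(.25,.2,.15,.1,.04)]+[(55,0,(-.075,-.01,.04)),(55,0,(0,-.01,.16)),(55,0,(.08,-.01,.095)),(55,0,(.08,-.01,.2))]
for tl,az,t in path:
    q,e=ik(st(*t),RtA(tl,az),q); print(tl,az,t,q.round(2),'%.1e'%e)
```

```text
40 0 (-0.09, -0.04, 0.296) [ 0.38  0.21  1.98 -0.41  0.29  2.1 ] 2.7e-10
40 10 (-0.09, -0.04, 0.296) [0.29 0.19 2.   0.23 0.26 1.28] 3.1e-10
40 20 (-0.09, -0.04, 0.296) [0.2  0.19 2.01 0.7  0.36 0.62] 6.1e-13
40 30 (-0.09, -0.04, 0.296) [0.11 0.2  2.   0.86 0.51 0.28] 1.6e-10
40 40 (-0.09, -0.04, 0.296) [0.04 0.22 1.96 0.9  0.67 0.07] 4.2e-10
40 50 (-0.09, -0.04, 0.296) [-0.01  0.25  1.92  0.88  0.82 -0.09] 7.7e-13
40 60 (-0.09, -0.04, 0.296) [-0.04  0.29  1.86  0.85  0.97 -0.21] 2.0e-15
45 60 (-0.09, -0.04, 0.296) [-0.08  0.3   1.9   0.97  0.98 -0.35] 6.2e-13
50 60 (-0.09, -0.04, 0.296) [-0.12  0.33  1.94  1.09  1.01 -0.48] 2.4e-13
55 60 (-0.09, -0.04, 0.296) [-0.16  0.36  1.98  1.19  1.06 -0.62] 2.9e-14
55 50 (-0.09, -0.04, 0.296) [-0.13  0.31  2.07  1.33  0.91 -0.61] 6.3e-10
55 40 (-0.09, -0.04, 0.296) [-0.08  0.28  2.14  1.51  0.75 -0.63] 6.1e-15
55 30 (-0.09, -0.04, 0.296) [ 0.01  0.25  2.19  1.76  0.58 -0.68] 1.5e-11
55 20 (-0.09, -0.04, 0.296) [ 0.13  0.24  2.21  2.13  0.4  -0.85] 4.9e-14
55 10 (-0.09, -0.04, 0.296) [ 0.27  0.25  2.2   2.81  0.27 -1.31] 2.2e-15
55 0 (-0.09, -0.04, 0.296) [ 0.41  0.27  2.16  3.77  0.29 -2.06] 9.5e-11
55 0 (-0.12, -0.01, 0.25) [ 0.47  0.42  2.12  3.74  0.4  -1.97] 4.0e-13
55 0 (-0.12, -0.01, 0.2) [ 0.47  0.54  2.16  3.58  0.54 -1.79] 1.1e-15
55 0 (-0.12, -0.01, 0.15) [ 0.47  0.68  2.18  3.49  0.69 -1.69] 1.1e-13
55 0 (-0.12, -0.01, 0.1) [ 0.47  0.81  2.19  3.44  0.82 -1.62] 8.0e-13
55 0 (-0.12, -0.01, 0.04) [ 0.47  0.97  2.18  3.41  0.97 -1.57] 1.2e-12
55 0 (-0.075, -0.01, 0.04) [ 0.35  0.99  2.23  3.28  1.04 -1.56] 1.7e-12
55 0 (0, -0.01, 0.16) [ 0.12  0.65  2.3   3.05  0.77 -1.55] 2.7e-12
55 0 (0.08, -0.01, 0.095) [-0.13  0.87  2.35  2.82  1.03 -1.6 ] 4.0e-13
55 0 (0.08, -0.01, 0.2) [-0.13  0.53  2.31  2.7   0.67 -1.41] 2.8e-10
```

Run:
```python
from fk import *
rows([(st(-.09,-.04,.296),RtA(40,a)) for a in(10,20,30,40)]+[(st(-.09,-.04,.296),RtA(t,40)) for t in(48,55)])
```

```text
[22, -10, 18] [6.4, 0.6, -7.6]
[22, -10, 18] [12.8, 0.6, -15.3]
[22, -10, 18] [19.2, 0.6, -23.0]
[22, -10, 18] [25.5, 0.6, -30.7]
[22, -10, 18] [27.7, 8.2, -28.9]
[22, -10, 18] [29.4, 14.9, -27.2]
```

Request:
carry_out(series=[[12,-5,9,3.2,0.6,-3.8,-1],[22,-10,18,9,0.6,-11,-1],[22,-10,18,15,0.6,-18,-1],[22,-10,18,20,0.6,-24,-1],[22,-10,18,25.5,0.6,-30.7,-1],[22,-10,18,25.5,0.6,-30.7,-1]])

```text
time: 3.65
position: [0.4984, 0.282, 0.295]
tool_rot: [0.886, 0.328, 0.307, -0.115]
ft_force: [0.1, -0.3, -0.3]
grip_width: 0.0009
```

Run:
```python
from fk import *
where()
rows([(st(-.09,-.04,.296),RtA(t,40)) for t in(48,55)]+[(st(-.09,-.04,.296),RtA(55,a)) for a in(30,20,10,0)])
```

```text
t 3.65 pos [0.4984 0.282  0.295 ] s,h,z [-0.09   -0.0402  0.295 ] F [ 0.13 -0.33 -0.25] q [0.13  0.197 1.977 0.766 0.513 0.4  ] w 0.000891489068577695
[1, 0, -1] [7.5, 9.7, -8.2]
[1, 0, -1] [8.0, 16.7, -7.7]
[1, 0, -1] [0.7, 16.8, -0.8]
[1, 0, -1] [-6.6, 16.7, 6.1]
[1, 0, -1] [-13.9, 16.6, 13.0]
[1, 0, -1] [-21.2, 16.4, 19.8]
```

Request:
carry_out(series=[[0,0,0,4,5,-4,-1],[0,0,0,8,10,-8,-1],[0,0,0,8,17,-8,-1],[0,0,0,8,17,-8,-1],[0,0,0,8,17,-8,-1]])

```text
time: 4.28
position: [0.5005, 0.2813, 0.2958]
tool_rot: [0.796, 0.387, 0.419, -0.202]
ft_force: [0.1, 0.7, 0.2]
grip_width: 0.0004
```

Run:
```python
from fk import *
where()
rows([(st(-.1,-.03,.28),RtA(55,a)) for a in(30,20,10,0)])
```

```text
t 4.275 pos [0.5005 0.2813 0.2958] s,h,z [-0.0889 -0.0383  0.2958] F [0.07 0.68 0.24] q [-0.079  0.283  2.139  1.528  0.755 -0.649] w 0.00036483642849500353
[-5, -3, 20] [-8.2, -0.5, 5.9]
[-5, -3, 20] [-16.4, -0.5, 11.6]
[-5, -3, 20] [-24.6, -0.5, 17.3]
[-5, -3, 20] [-32.8, -0.5, 23.0]
```

Request:
carry_out(series=[[-3,-2,10,-6,-0.5,4,-1],[-5,-3,20,-12,-0.5,8,-1],[-5,-3,20,-18,-0.5,12,-1],[-5,-3,20,-24,-0.5,17,-1],[-5,-3,20,-29,-0.5,20,-1],[-5,-3,20,-32.8,-0.5,23,-1],[-5,-3,20,-32.8,-0.5,23,-1],[-5,-3,20,-32.8,-0.5,23,-1]])

```text
time: 5.28
position: [0.5118, 0.2951, 0.2859]
tool_rot: [0.877, 0.098, 0.467, -0.052]
ft_force: [0.3, -0.6, 0.3]
grip_width: 0.0003
```

Run:
```python
from fk import *
where(); snap('wrist','w1');snap('scene','s1');snap('top','t1')
o=robot.get_obs();print((Rt(55).inv()*R.from_quat(o['tool_rot'])).as_rotvec(degrees=True))
```

```text
t 5.275 pos [0.5118 0.2951 0.2859] s,h,z [-0.1002 -0.0244  0.2859] F [ 0.25 -0.59  0.34] q [ 0.42   0.315  2.148  3.666  0.333 -1.96 ] w 0.0002585033768363558
[ 0.9730352   0.98183791 -0.77126739]
```

View pics/w1.png

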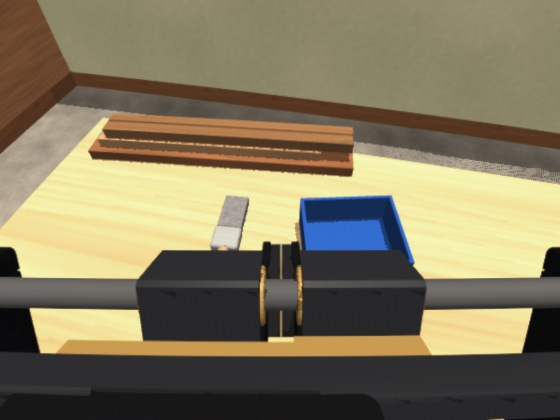

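View pics/s1.png

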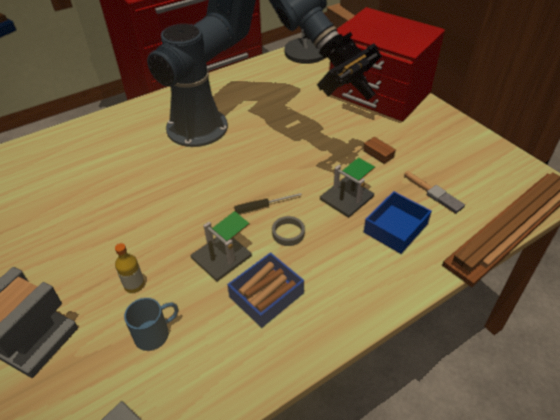

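Run:
```python
from fk import *
c=load('w1');o=robot.get_obs();Rr=R.from_quat(o['tool_rot']);p=np.array(o['position'])
for d in([0,0,0],[0,.015,0],[0,-.015,0],[.0095,0,0],[.0095,0,-.019],[.0095,0,-.05],[.0095,.01,-.05],[.0095,.04,-.05]): print(d,proj(c,p+Rr.apply(d)).round())
crop('w1',120,220,440,360,2.5,'w1c')
```

```text
[0, 0, 0] [277. 262.]
[0, 0.015, 0] [306. 262.]
[0, -0.015, 0] [248. 262.]
[0.0095, 0, 0] [276. 245.]
[0.0095, 0, -0.019] [276. 261.]
[0.0095, 0, -0.05] [275. 296.]
[0.0095, 0.01, -0.05] [302. 296.]
[0.0095, 0.04, -0.05] [384. 295.]
```

View pics/w1c.png

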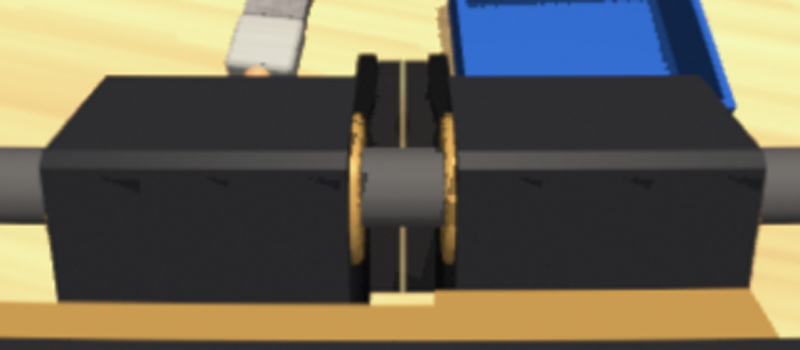

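Run:
```python
from fk import *
rows([(st(-.108,-.012,z),Rt(55)) for z in(.26,.2,.15,.1,.06,.044)])
```

```text
[-14, -7, 25] [-1.0, -1.0, 0.8]
[-63, -7, 59] [-1.0, -1.0, 0.8]
[-105, -7, 87] [-1.0, -1.0, 0.8]
[-146, -7, 115] [-1.0, -1.0, 0.8]
[-179, -7, 137] [-1.0, -1.0, 0.8]
[-193, -7, 146] [-1.0, -1.0, 0.8]
```

Request:
carry_out(series=[[-14,-7,25,-1,-1,0.8,-1],[-45,-7,46,-1,-1,0.8,-1],[-75,-7,67,-1,-1,0.8,-1],[-105,-7,87,-1,-1,0.8,-1],[-130,-7,104,-1,-1,0.8,-1],[-146,-7,115,-1,-1,0.8,-1],[-146,-7,115,-1,-1,0.8,-1]])

```text
time: 6.3
position: [0.5237, 0.3059, 0.0988]
tool_rot: [0.883, 0.09, 0.459, -0.048]
ft_force: [-0.2, 0.1, 0.7]
grip_width: 0.0001
```

Run:
```python
from fk import *
where(); snap('wrist','w2');snap('scene','s2');snap('top','t2')
crop('s2',300,60,460,220,4,'s2c');crop('t2',120,110,280,300,3.5,'t2c')
rows([(st(-.108,-.012,z),Rt(55)) for z in(.07,.044)])
```

```text
t 6.3 pos [0.5237 0.3059 0.0988] s,h,z [-0.1083 -0.0106  0.0988] F [-0.18  0.08  0.68] q [ 0.442  0.818  2.208  3.399  0.847 -1.604] w 0.00013507849963599567
[-26, 0, 17] [-0.1, -0.1, -0.1]
[-48, 0, 32] [-0.1, -0.1, -0.1]
```

View pics/s2c.png

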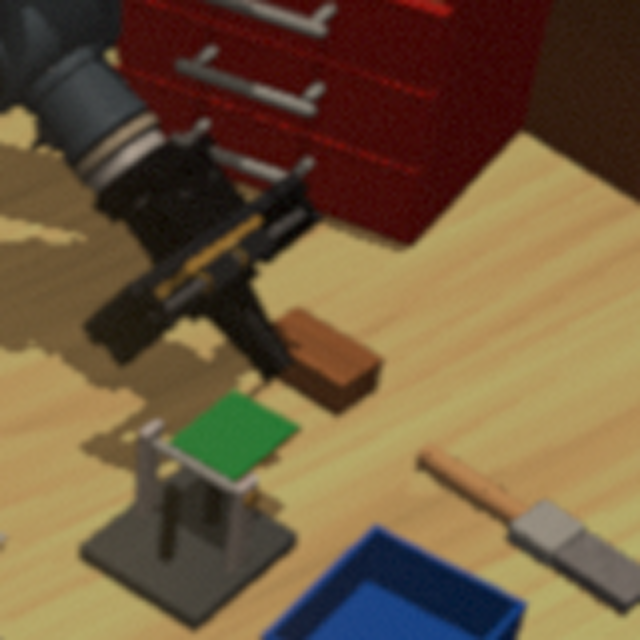

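View pics/t2c.png

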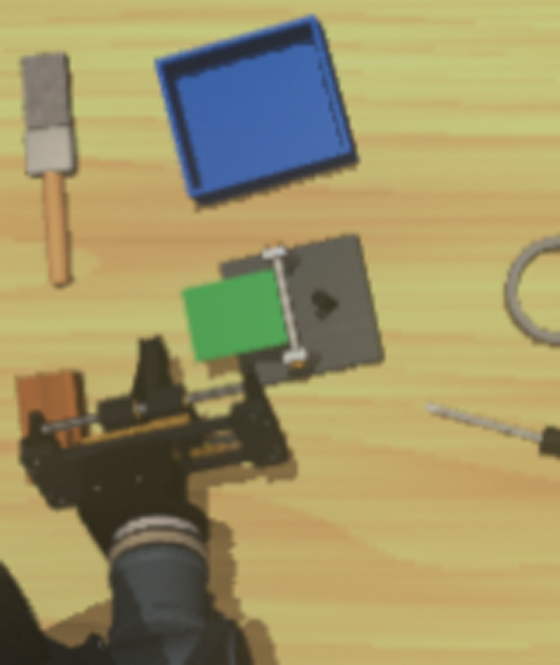

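View pics/w2.png

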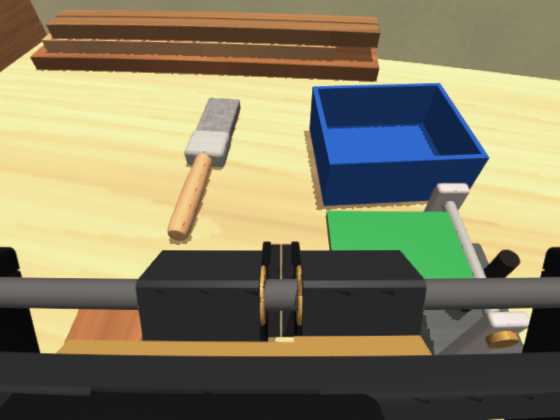

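Fingertip is just outside the flag's free edge (top crop tip (150,340), flag corners (183,287)/(197,360)). Next I lower it to below the flag's height.

Request:
carry_out(series=[[-12,3,8,0,0,0,-1],[-24,6,16,0,0,0,-1],[-34,6,23,0,0,0,-1],[-44,6,30,0,0,0,-1],[-46,6,31,0,0,0,-1],[-46,6,31,0,0,0,-1]])

```text
time: 7.2
position: [0.5239, 0.2999, 0.0457]
tool_rot: [0.882, 0.09, 0.46, -0.048]
ft_force: [-0.1, 0.0, 0.2]
grip_width: 0.0006
```

Run:
```python
from fk import *
where(); snap('wrist','w3');snap('scene','s3')
crop('s3',300,60,460,220,4,'s3c')
# flag angle predicted from tip pose
def boxpts(hy):
    g=np.array([(x,y,z) for x in np.linspace(-.0095,.0095,9) for y in np.linspace(-hy,hy,9) for z in -np.linspace(0,.068,60)]);return g
def theta(s,h,z,tilt=55,hy=.0095):
    p=Rt(tilt).apply(boxpts(hy))+st(s,h,z)-PIV; a=p@S;b=p@H;c=p[:,2]; r=np.hypot(a,c)
    m=(abs(b)<.03)&(r<.08)&(r>.006)
    if not m.any(): return 0,0
    th=np.degrees(np.arctan2(c[m],-a[m]))+np.degrees(np.arcsin(.003/r[m]))
    th=np.where(th<-120,th+360,th)
    i=th.argmax(); return th[i].round(1),(r[m][i]*1000).round()
h=-.012
path=[(-.1,.046),(-.07,.046),(-.066,.06),(-.066,.08),(-.064,.1),(-.058,.118),(-.045,.132),(-.03,.142),(-.015,.147),(0,.15),(.015,.15),(.03,.146),(.045,.137),(.055,.125),(.06,.115),(.06,.108),(.06,.102),(.06,.096)]
for s,z in path: print(s,z,theta(s,h,z),theta(s,h,z,hy=.015))
```

```text
t 7.2 pos [0.5239 0.2999 0.0457] s,h,z [-0.1024 -0.0115  0.0457] F [-0.07  0.01  0.19] q [ 0.427  0.968  2.209  3.358  0.996 -1.56 ] w 0.0005852458944978113
-0.1 0.046 (0, 0) (0, 0)
-0.07 0.046 (np.float64(-9.1), np.float64(79.0)) (np.float64(-9.0), np.float64(79.0))
-0.066 0.06 (np.float64(1.7), np.float64(57.0)) (np.float64(1.9), np.float64(51.0))
-0.066 0.08 (np.float64(21.2), np.float64(59.0)) (np.float64(23.3), np.float64(54.0))
-0.064 0.1 (np.float64(37.9), np.float64(67.0)) (np.float64(41.0), np.float64(62.0))
-0.058 0.118 (np.float64(51.7), np.float64(75.0)) (np.float64(55.2), np.float64(71.0))
-0.045 0.132 (np.float64(65.5), np.float64(79.0)) (np.float64(69.2), np.float64(77.0))
-0.03 0.142 (np.float64(77.2), np.float64(79.0)) (np.float64(81.3), np.float64(79.0))
-0.015 0.147 (np.float64(88.2), np.float64(80.0)) (np.float64(93.2), np.float64(54.0))
0 0.15 (np.float64(102.4), np.float64(58.0)) (np.float64(107.6), np.float64(59.0))
0.015 0.15 (np.float64(115.9), np.float64(62.0)) (np.float64(120.3), np.float64(65.0))
0.03 0.146 (np.float64(129.2), np.float64(66.0)) (np.float64(132.7), np.float64(70.0))
0.045 0.137 (np.float64(143.4), np.float64(70.0)) (np.float64(145.9), np.float64(75.0))
0.055 0.125 (np.float64(155.8), np.float64(72.0)) (np.float64(157.5), np.float64(77.0))
0.06 0.115 (np.float64(164.6), np.float64(73.0)) (np.float64(165.7), np.float64(78.0))
0.06 0.108 (np.float64(170.1), np.float64(71.0)) (np.float64(170.8), np.float64(77.0))
0.06 0.102 (np.float64(174.9), np.float64(70.0)) (np.float64(175.3), np.float64(76.0))
0.06 0.096 (np.float64(179.8), np.float64(70.0)) (np.float64(179.8), np.float64(75.0))
```

View pics/s3c.png

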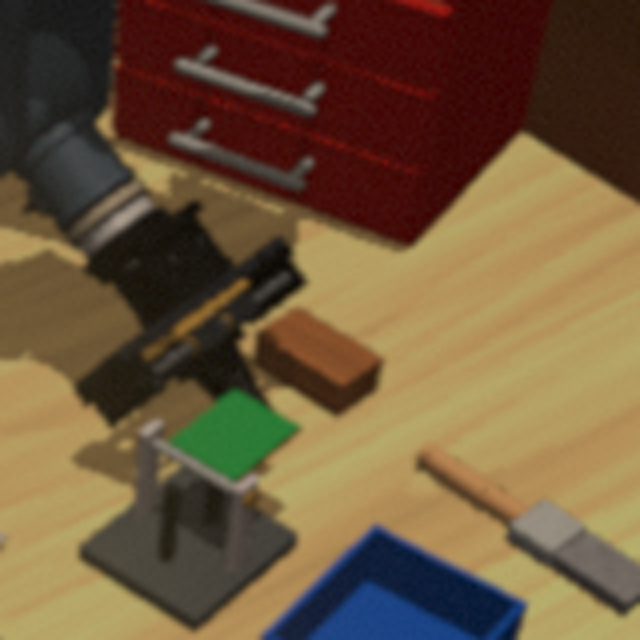

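View pics/w3.png

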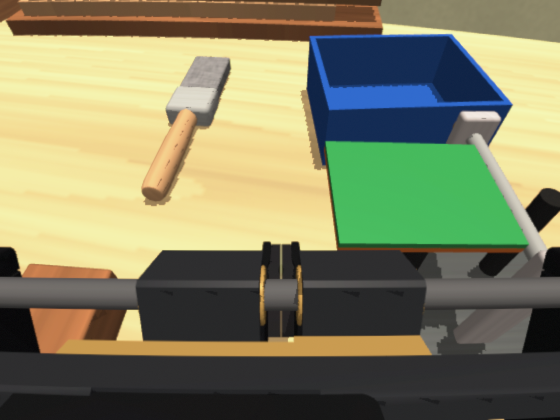

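Request:
carry_out(series=[[0,6,0,0,0,0,-1],[0,13,0,0,0,0,-1],[0,20,0,0,0,0,-1],[0,27,0,0,0,0,-1],[0,34,0,0,0,0,-1],[0,36,0,0,0,0,-1],[0,36,0,0,0,0,-1]])

```text
time: 8.18
position: [0.5314, 0.2644, 0.046]
tool_rot: [0.882, 0.09, 0.46, -0.048]
ft_force: [0.4, 0.0, -0.7]
grip_width: 0.0007
```

Run:
```python
from fk import *
where(); snap('wrist','w4')
path=[(-.066,.052),(-.066,.058),(-.066,.064),(-.066,.07),(-.066,.076),(-.065,.082),(-.064,.088),(-.062,.094)]
rows([(st(s,-.012,z),Rt(55)) for s,z in path])
```

```text
t 8.175 pos [0.5314 0.2644 0.046 ] s,h,z [-0.0661 -0.0114  0.046 ] F [ 0.39  0.01 -0.67] q [ 0.324  0.984  2.252  3.254  1.057 -1.556] w 0.0006649787430270665
[5, 0, -4] [-0.1, -0.2, -0.1]
[9, 0, -7] [-0.1, -0.2, -0.1]
[14, 0, -11] [-0.1, -0.2, -0.1]
[19, 0, -14] [-0.1, -0.2, -0.1]
[24, 0, -18] [-0.1, -0.2, -0.1]
[29, 1, -21] [-0.1, -0.2, -0.1]
[34, 2, -24] [-0.1, -0.2, -0.1]
[39, 4, -28] [-0.1, -0.2, -0.1]
```

View pics/w4.png

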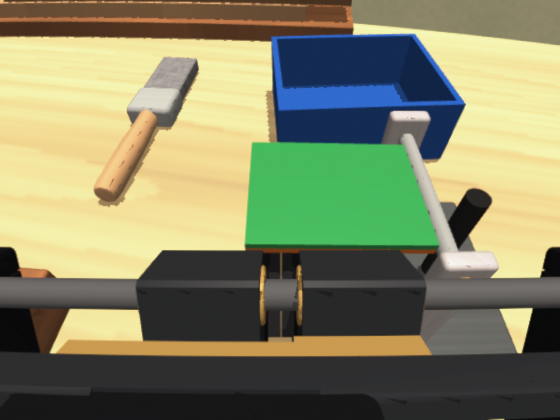

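The fingertips are now under the flag: it covers pixels 248–440, with the fingers at 265–300 near its free edge. I'll push up slowly.

Request:
carry_out(series=[[5,0,-4,0,0,0,-1],[9,0,-7,0,0,0,-1],[14,0,-11,0,0,0,-1],[19,0,-14,0,0,0,-1],[24,0,-18,0,0,0,-1],[29,1,-21,0,0,0,-1],[34,2,-24,0,0,0,-1],[39,4,-28,0,0,0,-1]])

```text
time: 9.22
position: [0.5315, 0.2605, 0.0944]
tool_rot: [0.882, 0.09, 0.461, -0.048]
ft_force: [-0.1, -0.1, -2.0]
grip_width: 0.0003
```

Run:
```python
from fk import *
where(); snap('wrist','w5'); snap('scene','s5');crop('s5',300,60,460,220,4,'s5c')
path=[(-.06,.1),(-.056,.106),(-.052,.112),(-.047,.118),(-.042,.123),(-.037,.127),(-.031,.131),(-.025,.135)]
rows([(st(s,-.012,z),Rt(55)) for s,z in path])
```

```text
t 9.225 pos [0.5315 0.2605 0.0944] s,h,z [-0.0623 -0.0121  0.0944] F [-0.07 -0.14 -2.02] q [ 0.313  0.848  2.269  3.25   0.938 -1.572] w 0.0003045337911763788
[4, 2, -3] [-0.1, -0.3, -0.1]
[9, 6, -6] [-0.1, -0.3, -0.1]
[14, 10, -10] [-0.1, -0.3, -0.1]
[19, 15, -13] [-0.1, -0.3, -0.1]
[23, 20, -16] [-0.1, -0.3, -0.1]
[26, 25, -18] [-0.1, -0.3, -0.1]
[30, 31, -21] [-0.1, -0.3, -0.1]
[33, 37, -23] [-0.1, -0.3, -0.1]
```

View pics/w5.png

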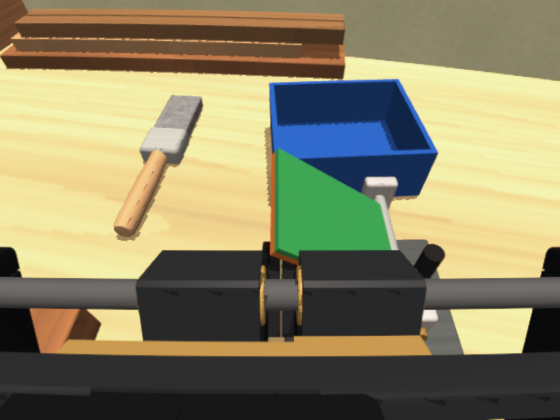

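View pics/s5c.png

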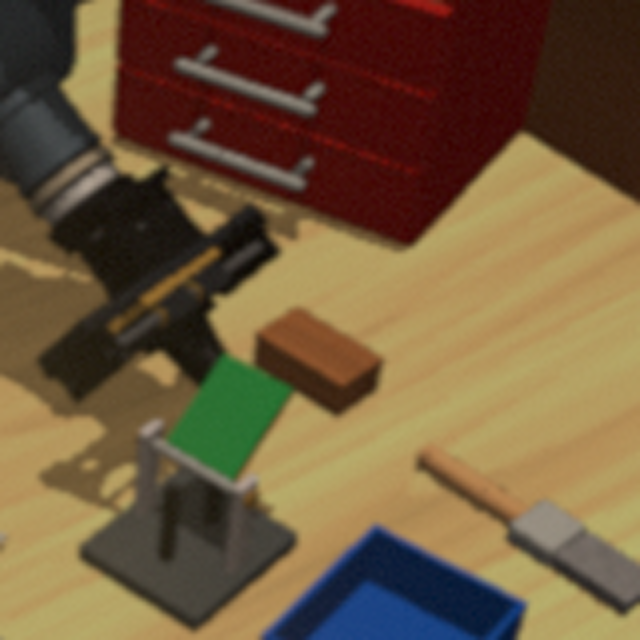

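The flag is rising as planned. The force is about 2 N and the stand hasn't moved.

Request:
carry_out(series=[[4,2,-3,0,0,0,-1],[9,6,-6,0,0,0,-1],[14,10,-10,0,0,0,-1],[19,15,-13,0,0,0,-1],[23,20,-16,0,0,0,-1],[26,25,-18,0,0,0,-1],[30,31,-21,0,0,0,-1],[33,37,-23,0,0,0,-1]])

```text
time: 10.32
position: [0.5394, 0.2237, 0.1357]
tool_rot: [0.881, 0.09, 0.462, -0.048]
ft_force: [0.1, 0.8, -1.0]
grip_width: 0.0005
```

Run:
```python
from fk import *
where(); snap('wrist','w6'); snap('scene','s6');crop('s6',300,60,460,220,4,'s6c')
path=[(-.019,.138),(-.013,.140),(-.007,.141),(-.001,.142),(.005,.142),(.011,.142),(.017,.141),(.023,.139)]
rows([(st(s,-.012,z),Rt(55)) for s,z in path])
```

```text
t 10.325 pos [0.5394 0.2237 0.1357] s,h,z [-0.0246 -0.0118  0.1357] F [ 0.09  0.84 -1.05] q [ 0.199  0.733  2.301  3.134  0.858 -1.568] w 0.0004647378452395939
[2, 5, -1] [-0.0, -0.3, -0.1]
[3, 11, -3] [-0.0, -0.3, -0.1]
[4, 17, -3] [-0.0, -0.3, -0.1]
[5, 23, -4] [-0.0, -0.3, -0.1]
[5, 29, -4] [-0.0, -0.3, -0.1]
[5, 35, -4] [-0.0, -0.3, -0.1]
[4, 41, -3] [-0.0, -0.3, -0.1]
[3, 47, -2] [-0.0, -0.3, -0.1]
```

View pics/w6.png

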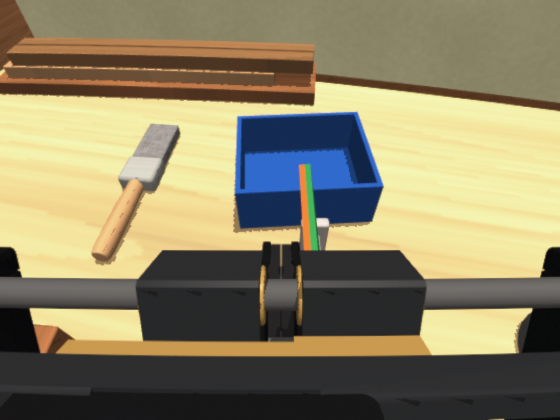

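View pics/s6c.png

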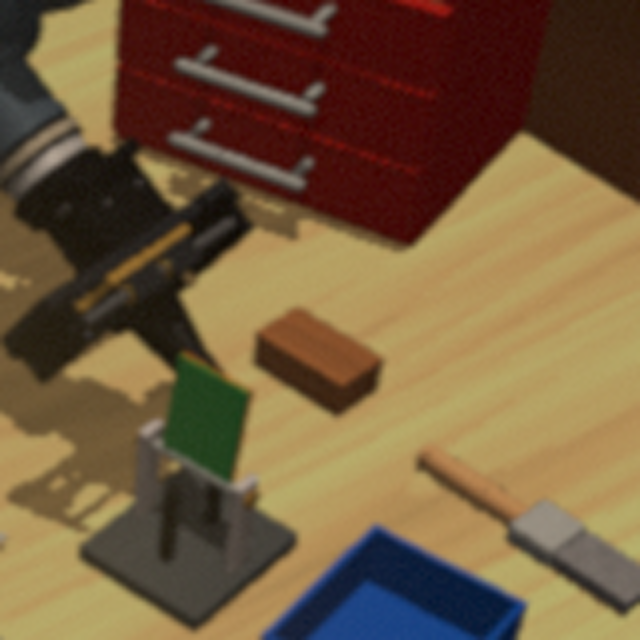

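The flag is now almost upright, with the finger on its orange side. I'll keep pushing it over.

Request:
carry_out(series=[[2,5,-1,0,0,0,-1],[3,11,-3,0,0,0,-1],[4,17,-3,0,0,0,-1],[5,23,-4,0,0,0,-1],[5,29,-4,0,0,0,-1],[5,35,-4,0,0,0,-1],[4,41,-3,0,0,0,-1],[3,47,-2,0,0,0,-1]])

```text
time: 11.42
position: [0.5494, 0.1768, 0.1393]
tool_rot: [0.881, 0.089, 0.462, -0.048]
ft_force: [-0.5, 0.7, 0.3]
grip_width: 0.0002
```

Run:
```python
from fk import *
where(); snap('wrist','w7')
path=[(.029,.137),(.035,.134),(.041,.130),(.046,.126),(.051,.121),(.055,.116),(.058,.111),(.06,.106)]
rows([(st(s,-.012,z),Rt(55)) for s,z in path])
```

```text
t 11.425 pos [0.5494 0.1768 0.1393] s,h,z [ 0.0233 -0.0116  0.1393] F [-0.54  0.74  0.33] q [ 0.048  0.73   2.333  2.976  0.888 -1.553] w 0.00023987232045943847
[-2, 5, 1] [0.1, -0.3, -0.2]
[-4, 11, 2] [0.1, -0.3, -0.2]
[-8, 17, 5] [0.1, -0.3, -0.2]
[-11, 22, 7] [0.1, -0.3, -0.2]
[-15, 27, 10] [0.1, -0.3, -0.2]
[-19, 31, 13] [0.1, -0.3, -0.2]
[-23, 34, 16] [0.1, -0.3, -0.2]
[-27, 36, 18] [0.1, -0.3, -0.2]
```

View pics/w7.png

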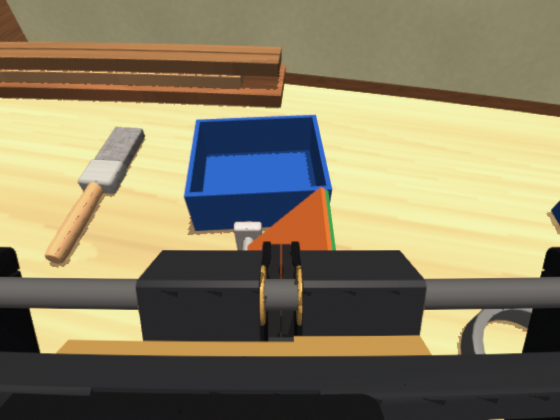

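Request:
carry_out(series=[[-2,5,1,0,0,0,-1],[-4,11,2,0,0,0,-1],[-8,17,5,0,0,0,-1],[-11,22,7,0,0,0,-1],[-15,27,10,0,0,0,-1],[-19,31,13,0,0,0,-1],[-23,34,16,0,0,0,-1],[-27,36,18,0,0,0,-1]])

```text
time: 12.48
position: [0.5566, 0.1405, 0.1063]
tool_rot: [0.881, 0.089, 0.462, -0.048]
ft_force: [0.7, 0.9, 0.2]
grip_width: 0.0004
```

Run:
```python
from fk import *
where(); snap('wrist','w8'); snap('scene','s8');crop('s8',300,60,460,220,4,'s8c')
path=[(.06,.104),(.06,.102),(.06,.1),(.06,.098),(.06,.096),(.06,.095)]
rows([(st(s,-.012,z),Rt(55)) for s,z in path])
```

```text
t 12.475 pos [0.5566 0.1405 0.1063] s,h,z [ 0.0603 -0.0119  0.1063] F [0.74 0.86 0.24] q [-0.068  0.845  2.354  2.88   1.021 -1.586] w 0.00043471864429901205
[-1, 0, 1] [0.1, -0.3, -0.2]
[-3, 0, 2] [0.1, -0.3, -0.2]
[-5, 0, 3] [0.1, -0.3, -0.2]
[-6, 0, 5] [0.1, -0.3, -0.2]
[-8, 0, 6] [0.1, -0.3, -0.2]
[-9, 0, 6] [0.1, -0.3, -0.2]
```

View pics/w8.png

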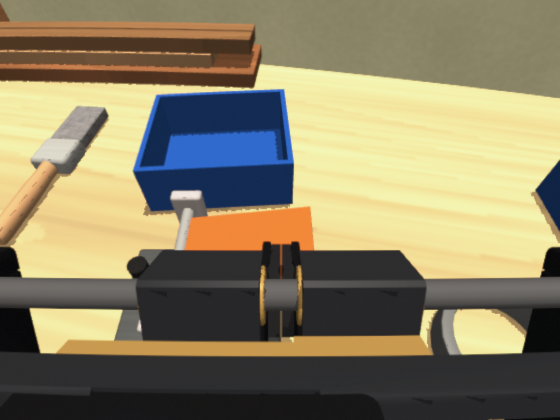

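View pics/s8c.png

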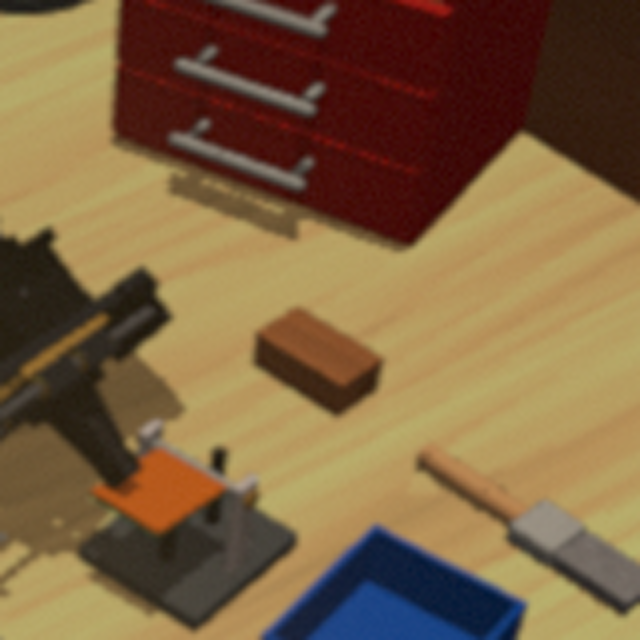

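Request:
carry_out(series=[[-1,0,1,0,0,0,-1],[-3,0,2,0,0,0,-1],[-4,0,3,0,0,0,-1],[-5,0,3,0,0,0,-1],[-6,0,4,0,0,0,-1],[-7,0,5,0,0,0,-1],[-7,0,5,0,0,0,-1]])

```text
time: 13.45
position: [0.5563, 0.1404, 0.097]
tool_rot: [0.882, 0.088, 0.461, -0.047]
ft_force: [0.4, -1.0, 0.5]
grip_width: 0.0004
```

Run:
```python
from fk import *
for _ in range(3): where(); snap('wrist','w9')
snap('scene','s9');crop('s9',300,60,460,220,4,'s9c')
```

```text
t 13.45 pos [0.5563 0.1404 0.097 ] s,h,z [ 0.0604 -0.0121  0.097 ] F [ 0.38 -0.96  0.46] q [-0.068  0.874  2.354  2.885  1.047 -1.595] w 0.00036261948990092815
t 13.5 pos [0.5563 0.1405 0.0971] s,h,z [ 0.0603 -0.0122  0.0971] F [ 0.12 -0.49  0.3 ] q [-0.068  0.874  2.354  2.885  1.047 -1.595] w 0.00039162167461558755
t 13.55 pos [0.5563 0.1405 0.0971] s,h,z [ 0.0603 -0.0122  0.0971] F [-0.04 -0.15  0.11] q [-0.068  0.874  2.354  2.885  1.047 -1.595] w 0.0003411167325468921
```

View pics/s9c.png

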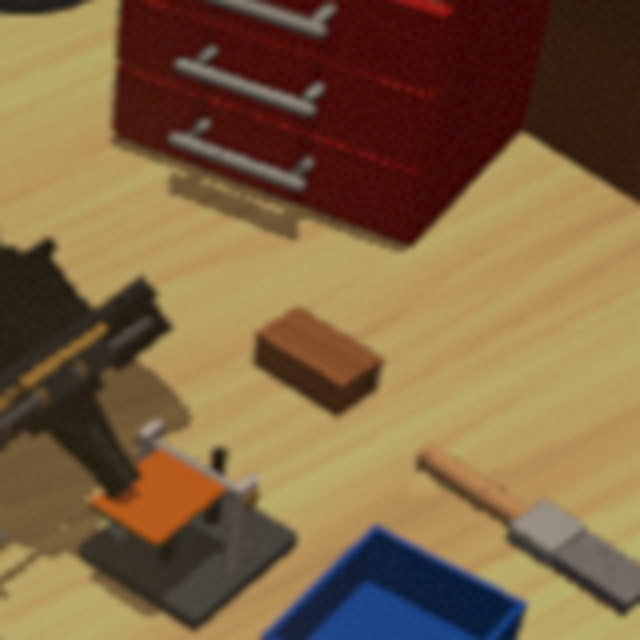

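Request:
carry_out(series=[[-0.4,0,0.3,0,0,0,-1],[-0.8,0,0.6,0,0,0,-1],[-1.2,0,0.9,0,0,0,-1],[-1.6,0,1.2,0,0,0,-1]])

```text
time: 14.15
position: [0.5566, 0.1405, 0.0961]
tool_rot: [0.881, 0.088, 0.462, -0.048]
ft_force: [-2.7, -0.4, 7.4]
grip_width: 0.0005
```

Run:
```python
from fk import *
for _ in range(4): where(); snap('wrist','w10')
```

```text
t 14.15 pos [0.5566 0.1405 0.0961] s,h,z [ 0.0603 -0.0119  0.0961] F [-2.72 -0.43  7.39] q [-0.068  0.879  2.354  2.886  1.056 -1.596] w 0.0005121074205023378
t 14.2 pos [0.5566 0.1405 0.0962] s,h,z [ 0.0603 -0.0119  0.0962] F [-2.65 -0.73  6.45] q [-0.068  0.879  2.354  2.886  1.056 -1.596] w 0.0009494375903917529
t 14.25 pos [0.5566 0.1405 0.0962] s,h,z [ 0.0603 -0.0119  0.0962] F [-3.29 -1.09  6.6 ] q [-0.068  0.879  2.354  2.886  1.056 -1.596] w 0.0008562696209165838
t 14.3 pos [0.5566 0.1405 0.0962] s,h,z [ 0.0603 -0.0119  0.0962] F [-2.44 -1.4   6.4 ] q [-0.068  0.879  2.354  2.886  1.056 -1.596] w 0.0008043923920416473
```

The flag has reached its stop: about 6.5 N at tip height 0.0962, where I predicted 0.096 for level. I'll lift straight off.

Request:
carry_out(series=[[3,0,-2,0,0,0,-1],[10,0,-7,0,0,0,-1],[25,0,-18,0,0,0,-1],[45,0,-32,0,0,0,-1],[70,0,-49,0,0,0,-1],[90,0,-63,0,0,0,-1]])

```text
time: 15.1
position: [0.5555, 0.1401, 0.2074]
tool_rot: [0.881, 0.088, 0.462, -0.047]
ft_force: [0.1, 0.0, 0.1]
grip_width: 0.0006
```

Run:
```python
from fk import *
where(); snap('wrist','w11'); snap('scene','s11');snap('top','t11')
crop('s11',180,120,450,320,2.9,'s11c');crop('t11',110,100,410,270,2.6,'t11c')
```

```text
t 15.1 pos [0.5555 0.1401 0.2074] s,h,z [ 0.0605 -0.0131  0.2074] F [0.1  0.01 0.11] q [-0.07   0.506  2.31   2.772  0.657 -1.428] w 0.0005575574628393642
```

View pics/s11c.png

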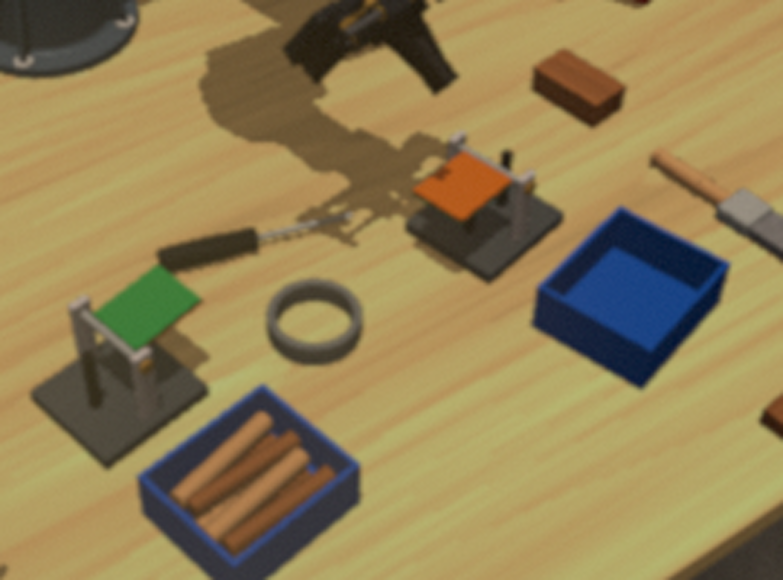

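View pics/t11c.png

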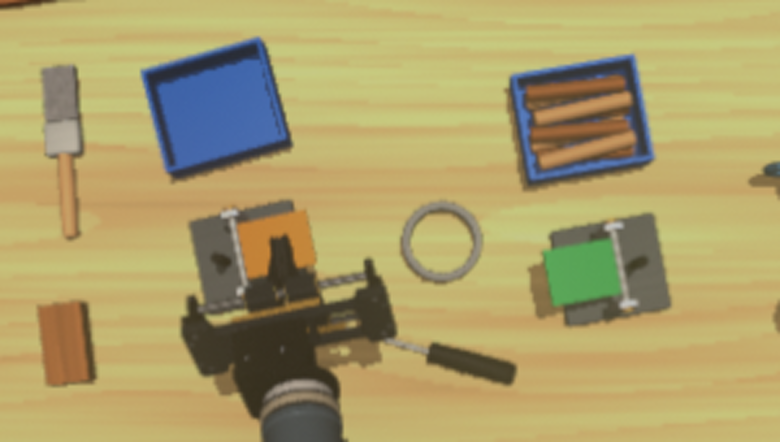

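View pics/w11.png

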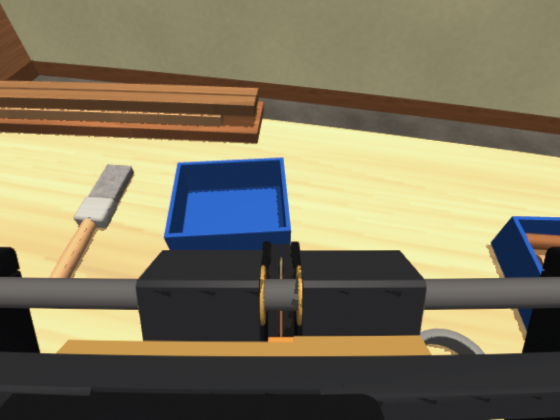

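Run:
```python
from fk import *
c=load('s11')
im=cv2.imread('pics/s11.png')
hsv=cv2.cvtColor(im,cv2.COLOR_BGR2HSV)[130:230,310:380]
for th in(170,175,180):
    t=np.radians(th); u=lambda r:-S*r*np.cos(t)+Z*r*np.sin(t); n=-(S*np.sin(t)+Z*np.cos(t))*-1
    n=-(np.sin(t)*S+np.cos(t)*Z)
    print(th,[proj(c,PIV+u(r)+H*h+n*.003).round(1).tolist() for r,h in((.08,-.03),(.08,.03),(.004,.03),(.004,-.03))])
crop('s11',310,155,380,225,8,'s11d')
a=cv2.imread('pics/scene0.png').astype(int);d=np.abs(a-im).max(2);
for nm,(u0,v0,u1,v1) in dict(foot=(320,185,375,215),bin=(365,195,432,250),other=(190,210,252,278)).items(): print(nm,d[v0:v1,u0:u1].mean(),np.percentile(d[v0:v1,u0:u1],99))
```

```text
170 [[322.4, 180.8], [339.4, 191.3], [356.6, 181.1], [339.8, 171.1]]
175 [[322.0, 182.8], [338.9, 193.4], [356.5, 181.2], [339.7, 171.3]]
180 [[321.8, 184.8], [338.6, 195.3], [356.4, 181.4], [339.7, 171.4]]
foot 23.733939393939394 137.51
bin 2.993215739484396 8.0
other 2.7744307400379506 6.0
```

View pics/s11d.png

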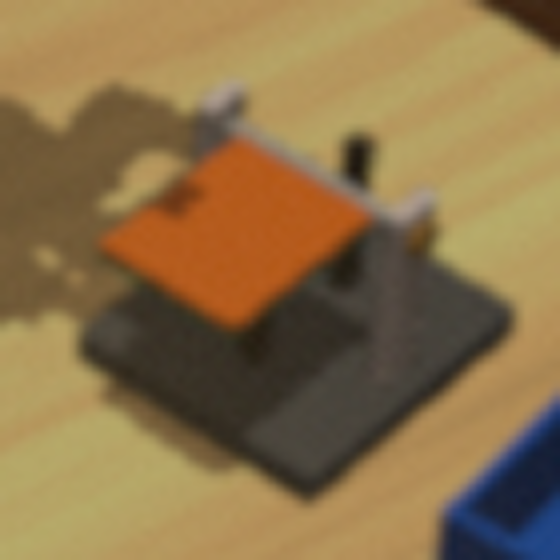

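Run:
```python
from fk import *
where(); robot.hand_in()
```

```text
t 15.25 pos [0.556  0.1402 0.2079] s,h,z [ 0.0605 -0.0125  0.2079] F [0.34 0.28 0.22] q [-0.069  0.507  2.31   2.774  0.661 -1.431] w 0.0006600108043477795
the job is handed in; nothing more can be done
```

I flipped the flag in front of the empty bin: it now lies flat with its orange face up, and I handed the job in at about 15.3 s. I pushed it with the shut fingertips only, from under the free edge, over the hinge and down to its stop, then lifted clear.

- **Force:** at the points I checked on the way over it was about 2 N or less. It reached about 7.4 N for a moment when the flag met its stop, and about zero after I lifted off.
- **Flag level:** the free-edge corners in the scene picture are within about 1 pixel of where a level flag at 180° should appear.
- **Stand in place:** the foot's front corner is at the same pixel as at the start (349, 217).
- **Other flag and bins:** the other flag is still green, and its stand and the empty bin show only noise-level change from the first picture. The full bin, tape, screwdriver, block and brush look unmoved by eye.
- **Not rechecked:** I did not re-examine the glue bottle and mug up close at the end; the arm passed well above them.

No check failed or disagreed.

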